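Clamp glaze test bars upright in the stand

ROBOT

A 6-joint arm with a two-finger parallel gripper is mounted at the origin on the work surface. World frame = base frame: x ahead of the robot, y to its left, z up, the work surface at z = 0. Lengths are in mm, angles in rad, forces in N, time in s.
With the tool pointing down it reaches from about 275 to 750 mm from the base axis. Payload 10.2 kg.
Tool frame: the origin (TCP) lies at the very end of the fingers, on their centre line; the grasp point (between the pads) lies 19 mm behind it; z points along the fingers, y is the line along which they close (so a half turn about z gives the same grasp; the last joint's range is limited). The gripper opens to 85 mm and grips with 20 to 120 N. Pads are 22 mm wide; open, the fingers measure 114 mm over their backs; the gripper's body (76 mm by 85 mm) begins 54 mm behind the grasp point. The pads swing forward as they close: fully open they stand 13 mm farther back than shut.
Start: joints at [-1.463, 0.313, 1.498, -0, 1.331, -0.223], TCP at [170.507, -496.547, 231.294] pointing down, gripper open.
Joint ranges: [-2.94, 2.94], [-0.97, 2.17], [0.19, 2.56], [-1.23, 4.37], [0.02, 3.11], [-2.88, 2.88]. Speed limits (rad/s): [2.39, 2.39, 3.01, 3.14, 3.14, 3.14].

INTERFACE

Orientations are given as a unit quaternion [w, x, y, z].
In Python, from rig import ctrl gives the robot as it stands.
- The arm moves only by the tool step_arm, never from a script. Its argument "increments" is a list of rows, each a list of 3 entries, a list of its own where there are three numbers: the shift along the tool's x, y, z in cm, then the turn, a rotation vector about the tool's x, y, z in degrees, then the opening in per cent of the stroke, from 0 (shut) to 100 (fully open). A call has 1 to 8 rows; each row is the pose to reach, as a shift and turn from the pose commanded when the call began, along the tool's axes at that moment; what a row does not reach only later rows make up. A row lasts 1/8 s, in which the tool goes at most 62.5 mm and 10.7 degrees, less where a joint would pass 70% of its speed; a pose out of reach is approached as far as the arm can. A call with a gripper value outside its range is refused whole. The fingers move at their own pace and stop on an object; "squeeze" is the grip in N (left out, the last holds). Time passes only in rows, so rows that repeat a pose let the fingers close. It gives the time, the measured TCP pose, the force, the opening and the grip force at its end, in the units of the state.
- ctrl.sense(): the state, without advancing time (a new reading comes with each control period).
- ctrl.capture(name): name is "scene" or "top" or "wrist"; returns a dict with "img" (384x512x3 uint8, red, green, blue), "fx", "fy", "cx", "cy" (pixels), "extrinsics" (4x4, takes a point from camera to world coordinates). Camera axes: x right, y down, z forward; pixel columns grow to the right and rows downward; lengths in mm; the calibration is good to about 2 mm. A picture is of the moment at which its call begins. There is no depth.
- ctrl.finish_job(): hands the job in; it is judged then, once.
The state is a dict: "time_s": time; "joints": joint angles; "dq": joint speeds; "tau": joint torques, N m; "eef_pos": TCP position; "ee_rot": TCP orientation; "force": force on the tool from outside, world axes, zero at the start; "wrist_torque": the same for the moment, N m; "grip_width": opening from 0.0 (shut) to 1.0 (fully open); "grip_force": force on a finger pad.
Only numpy, scipy, OpenCV 4.12 (cv2) and the standard library are available. Lean on these libraries where they do the work, as an engineer would, in place of code of your own. Each camera call takes 0.05 s, during which the arm holds its last target. There are 200 camera calls.

TASK

Draw the clamp rail of the stand fully back by its black knob, then stand every glazed test bar that is on the table upright on its foot in the pocket marked with its own colour (pinched by the stud at its end, a bar swings down to hang when the grip is slackened). When all are in, lay the wedge thin end first in the gap between the push plate and the slanted steel stop and drive it in until the clamp is tight on the bars. Let go, and leave the other things on the table where they are.

Things in the scene. Friction and masses are not known exactly. Their poses are not given: they have to be found in the camera images.
- bar_yellow: Yellow stoneware test bar, loose, 0.15 to 0.23 kg, or absent (None). Origin: centre of the steel stud at its top end; own x runs to the foot, y along the stud. Stud 10 mm thick, 24 mm long, through a round eye (20 mm across, 14 mm wide), white neck 14 x 14 mm. Starts flat on the table, stud centre 10 mm up. Firmly pinched across the stud ends it keeps its angle; with slack fingers it swings foot-down.
- bar_red: Red stoneware test bar, loose, 0.15 to 0.23 kg, or absent (None). Origin: centre of the steel stud at its top end; own x runs to the foot, y along the stud. Stud 10 mm thick, 24 mm long, through a round eye (20 mm across, 14 mm wide), white neck 14 x 14 mm. Starts flat on the table, stud centre 10 mm up. Firmly pinched across the stud ends it keeps its angle; with slack fingers it swings foot-down.
- bar_blue: Blue stoneware test bar, loose, 0.15 to 0.23 kg, or absent (None). Origin: centre of the steel stud at its top end; own x runs to the foot, y along the stud. Stud 10 mm thick, 24 mm long, through a round eye (20 mm across, 14 mm wide), white neck 14 x 14 mm. Starts flat on the table, stud centre 10 mm up. Firmly pinched across the stud ends it keeps its angle; with slack fingers it swings foot-down.
- foot_yellow (a point): Middle of the flat foot end of the yellow bar, 110 mm along x from the stud. The coloured tile reaches back 58 mm from it, 40 mm wide (y), 20 mm thick (z); alike front and back. Centre of mass about 64 mm from the stud. Pinched by the stud the bar starts to swing at about 20 N of grip and hangs straight at about 5 N.
- foot_red (a point): Middle of the flat foot end of the red bar, 110 mm along x from the stud. The coloured tile reaches back 58 mm from it, 40 mm wide (y), 20 mm thick (z); alike front and back. Centre of mass about 64 mm from the stud. Pinched by the stud the bar starts to swing at about 20 N of grip and hangs straight at about 5 N.
- foot_blue (a point): Middle of the flat foot end of the blue bar, 110 mm along x from the stud. The coloured tile reaches back 58 mm from it, 40 mm wide (y), 20 mm thick (z); alike front and back. Centre of mass about 64 mm from the stud. Pinched by the stud the bar starts to swing at about 20 N of grip and hangs straight at about 5 N.
- stand: Clamping stand, fixed to the table. Origin: middle of it at table level; x away from the robot, y left. Plywood base 12 mm thick, x -90 to 115, y -105 to 105 mm. On the robot's side a wooden front wall (x -85 to -73 mm, colour patches on it) and dividers (x to -48 mm), all 57 mm high, make three pockets in a row along y. On the far side: push plate, gap, slanted steel stop.
- pocket_yellow (a point): Middle of the floor of the pocket marked yellow (rail fully back), 12 mm above the table, turned as the stand. The pocket is 47 mm wide (y) and, from front wall to clamp rail, 27 mm deep (x) when the rail is fully back.
- pocket_red (a point): Middle of the floor of the pocket marked red (rail fully back), 12 mm above the table, turned as the stand. The pocket is 47 mm wide (y) and, from front wall to clamp rail, 27 mm deep (x) when the rail is fully back.
- pocket_blue (a point): Middle of the floor of the pocket marked blue (rail fully back), 12 mm above the table, turned as the stand. The pocket is 47 mm wide (y) and, from front wall to clamp rail, 27 mm deep (x) when the rail is fully back.
- rail (a joint): Aluminium clamp sliding along the stand's x: 0 = fully back (away from the robot), grows towards the bars to 0.020 m; 0.007 = tight against 20 mm thick bars. Stays where left, 2 N friction. Starts at 0.012 to 0.018, too closed for the bars to go in. Rail 10 mm thick, top 44 mm above the table, joined by a central stem to the push plate behind.
- rail_knob (a point): Black upright square knob on the clamp's stem, 16 x 16 mm, from 33 to 73 mm above the table; this point is on its axis 10 mm below its top. It moves with the clamp.
- plate (a point): Middle of the top edge of the push plate's far face, 36 mm above the table. The plate is part of the clamp, 90 mm long along the stand's y; this face, at stand x = 34 mm minus the joint value, is what the wedge's flat face presses on.
- stop (a point): Middle of the top edge of the steel stop's slanted face, at stand x 57, y 0, 36 mm above the table. The face is 90 mm long; it comes 1 mm nearer the push plate for each 5 mm along the stand's +y, matching the wedge's slant.
- wedge: Wooden wedge, loose, 70 g, lies on the table the way up it is used. Origin: middle of its underside; own y points to the thin end. 70 mm long (y -35 to 35), 26 mm high; flat face at x = -15 mm, slanted face at x = 15 mm - 0.2 y, so 37 mm thick at the blunt end, 23 mm at the thin end. On top an orange grip block 20 (x) x 16 (y) mm, from 26 to 59 mm up.
- wedge_home (a point): Where the wedge's origin is when driven home on clamped bars; on the base, 12 mm above the table, turned as the stand. Enter from the stand's -y side, thin end to +y, flat face to the push plate, and drive along +y. With the rail fully back it binds 35 mm short of home; each 5 mm more moves the clamp 1 mm. 10 to 20 N drives it tight; friction holds it.
- cup_orange: Bystander: orange cup, 60 mm across, 55 mm high, on the right beyond the bars
- cup_violet: Bystander: violet cup, 60 mm across, 55 mm high, near left of the stand
- cup_green: Bystander: green cup, 60 mm across, 55 mm high, left of the stand
- jar: Bystander: white glaze jar, 64 mm across, 85 mm high, left of the stand
- bottle: Bystander: clear bottle, 56 mm across, 150 mm high, near left
- brush: Bystander: brush lying near the robot, right
- scraper: Bystander: flat blue scraper 90 x 50 x 8 mm, on the right
Things that resemble listed ones, but are neither listed nor needed, are in the scene too. Of the things that look like the wedge, take the one that is farthest to the robot's left at the start.

How it is judged:
By the outcome, as a careful person would: the job done as asked, in the order asked, and still so for the second after the job is handed in, with the robot touching nothing.
Of bar_yellow, bar_red, bar_blue only 2 to 3 are there at a start; the rules pass over those that are not, and their reading is None.
At some moment in a run one of bar_yellow, bar_red, bar_blue, wedge may be knocked a few centimetres aside while the robot is not near it.
It also fails if it takes over 210 s, if anything falls off the work surface, if the arm or the gripper's body presses on something with over 40 N, if the wrist force passes 120 N, or if a joint passes its speed limit or range.

## Working session

There is one attempt and no reset: what is moved stays moved. The work goes in short steps, Python scripts to look and compute and a tool call to move; the robot and the scene stay as the last step left them, time stands still between calls to the robot, and variables do not carry over. Pictures are saved under pics/ and viewed, at most 14 in all, crops included, and the job is handed in when it is done.

Besides the shell and the picture viewer there is one more tool, called after "Emit:" as name([rows], argument=value, ...), one row to a line, values as JSON. step_arm: Moves the arm, as the interface text tells. Its arguments: {"type":"object","properties":{"increments":{"type":"array"},"squeeze":{"type":"number"}},"required":["increments"]}

```bash
ls; mkdir -p pics; cat > h.py <<'E'
import numpy as np, cv2
from rig import ctrl
from scipy.spatial.transform import Rotation as R
def cap(n,f,crop=None,s=1):
    c=ctrl.capture(n); im=c["img"][:,:,::-1]
    np.savez('pics/'+f+'.npz',**{k:np.array(v) for k,v in c.items()})
    save(f,im,crop,s); return c
def save(f,im,crop=None,s=1):
    if crop: im=im[crop[1]:crop[3],crop[0]:crop[2]]
    cv2.imwrite('pics/'+f+'.png',cv2.resize(im,None,fx=s,fy=s,interpolation=cv2.INTER_CUBIC))
def ray(c,u,v,z):
    E=np.array(c["extrinsics"]); d=E[:3,:3]@[(u-c["cx"])/c["fx"],(v-c["cy"])/c["fy"],1]; o=E[:3,3]
    return (o+d*(z-o[2])/d[2]).round(1)
def proj(c,p):
    E=np.linalg.inv(np.array(c["extrinsics"])); q=E[:3,:3]@np.array(p,float)+E[:3,3]
    return np.array([c["fx"]*q[0]/q[2]+c["cx"],c["fy"]*q[1]/q[2]+c["cy"]]).round(1)
def ld(f): return {k:v for k,v in np.load('pics/'+f+'.npz').items()}
def tool():
    s=ctrl.sense(); q=s["ee_rot"]; return np.array(s["eef_pos"]),R.from_quat([q[1],q[2],q[3],q[0]])
def go(p,yaw=None):
    """shift in cm along tool axes to world p(mm); turn about tool z to make tool y point at world yaw(deg, mod 180)"""
    t,r=tool(); print('shift cm',(r.inv().apply(np.array(p)-t)/10).round(2))
    y=r.apply([0,1,0]); a=np.degrees(np.arctan2(y[1],y[0])); print('tool y yaw',a.round(1), 'z',r.apply([0,0,1]).round(3))
    if yaw is not None: print('turn z', -((yaw-a+90)%180-90).round(1) if False else round(-((yaw-a+90)%180-90),1))
E
python3 - <<'E'
from h import *
cap("top","t0",s=1.5); cap("scene","s0",s=1.5)
s=ctrl.sense(); print(s)
go([170,-496,200],0)
E
```

```text
pics
{'time_s': 0.1, 'joints': array([-1.46342250e+00,  3.13398855e-01,  1.49833719e+00,  8.62491840e-07,
        1.33097177e+00, -2.23400218e-01]), 'dq': array([ 0.00058326, -0.00331867, -0.00222908,  0.0011159 , -0.00097042,
       -0.0009358 ]), 'tau': array([ 1.72181230e-03, -4.12902188e+01, -2.60144985e+01, -2.48368015e-04,
        2.99960222e-03,  1.86434607e-05]), 'eef_pos': array([ 170.47210901, -496.32656533,  230.79883749]), 'ee_rot': array([-5.56618890e-04,  9.86354575e-01,  1.64633959e-01,  3.27470662e-05]), 'force': array([-0.04512356,  0.84455645, -0.5320747 ]), 'wrist_torque': array([-0.04685007, -0.05208271,  0.00536407]), 'grip_force': 0.0, 'grip_width': 1.0006653364800044}
shift cm [-0.03 -0.04  3.08]
tool y yaw -71.0 z [-0.     0.001 -1.   ]
turn z -71.0
```

View pics/t0.png

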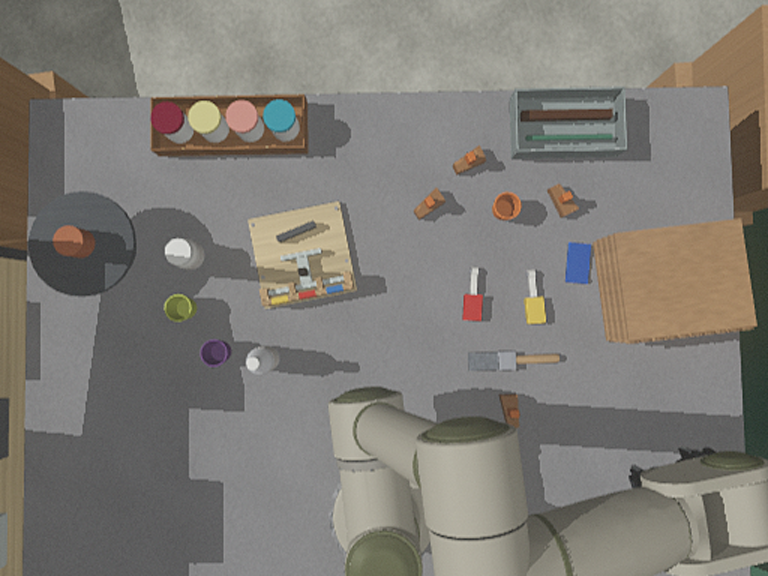

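View pics/s0.png

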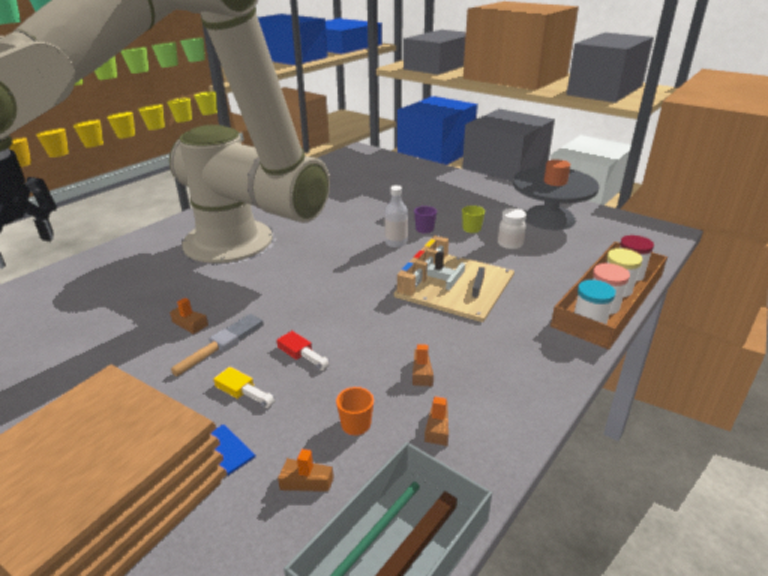

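The top view shows a red bar at (473,295) and a yellow one at (535,298) in the enlarged picture, and no blue bar. Four things look like the wedge: (430,203), (468,160), (563,199) and (510,408). The first is farthest left, so it fits. I'll confirm it in a crop along with the stand.

```bash
python3 - <<'E'
from h import *
c=ld("t0"); im=c["img"][:,:,::-1]
a=cv2.resize(im[130:215,160:245],None,fx=6,fy=6,interpolation=cv2.INTER_CUBIC)
b=cv2.resize(im[90:150,265:325],None,fx=4.5,fy=4.5,interpolation=cv2.INTER_CUBIC)
d=cv2.resize(im[170:220,300:370],None,fx=3.86,fy=3.86,interpolation=cv2.INTER_CUBIC)
o=np.zeros((520,790,3),np.uint8); o[:510,:510]=a; o[:b.shape[0],515:515+b.shape[1]]=b; o[280:280+d.shape[0],515:515+d.shape[1]]=d[:,:275]
cv2.imwrite('pics/c0.png',o)
for n,p in dict(wedgeL=(430,203),w2=(468,160),w3=(563,199),w4=(510,408),redstud=(474,270),redfoot=(473,320),yelstud=(532,273),yelfoot=(536,322),bfl=(248,218),bfr=(341,203),bnl=(263,309),bnr=(356,292)).items(): print(n,ray(c,p[0]/1.5,p[1]/1.5,10))
print(c["extrinsics"].round(2),c["fx"])
E
```

```text
wedgeL [ 690.2 -116.8   10. ]
w2 [ 786.3 -204.2   10. ]
w3 [ 694.4 -415.    10. ]
w4 [ 232.  -284.2   10. ]
redstud [ 538. -212.   10.]
redfoot [ 426.7 -207.2   10. ]
yelstud [ 529.3 -340.9   10. ]
yelfoot [ 420.2 -346.7   10. ]
bfl [662.9 292.1  10. ]
bfr [693.4  82.9  10. ]
bnl [458.3 259.4  10. ]
bnr [493.   51.8  10. ]
[[-2.0000e-02 -1.0000e+00  5.0000e-02  4.4487e+02]
 [-1.0000e+00  2.0000e-02  0.0000e+00 -1.4900e+01]
 [-1.0000e-02 -5.0000e-02 -1.0000e+00  1.3234e+03]
 [ 0.0000e+00  0.0000e+00  0.0000e+00  1.0000e+00]] 393.29941254516365
```

View pics/c0.png

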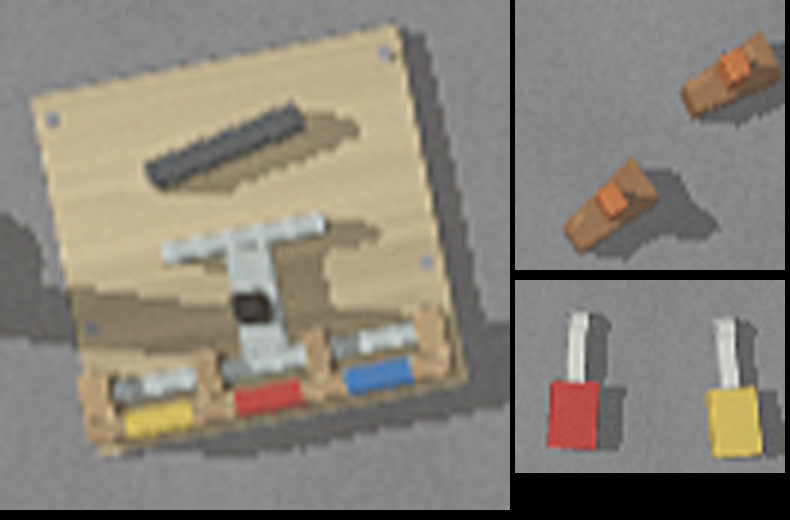

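The crop confirms it: the leftmost wedge, at about (610,205) in the crop, has a brown body with an orange block. On the stand the pockets run yellow, red, blue from left to right, and the knob is at (252,308). Next I'll fit the stand pose.

```bash
cat >> h.py <<'E'
def fit2(local,world):
    L=np.array(local,float);W=np.array(world,float)[:,:2]
    l=L-L.mean(0);w=W-W.mean(0); a=np.arctan2((l[:,0]*w[:,1]-l[:,1]*w[:,0]).sum(),(l*w).sum())
    M=np.array([[np.cos(a),-np.sin(a)],[np.sin(a),np.cos(a)]]); o=W.mean(0)-M@L.mean(0)
    return o.round(1),np.degrees(a).round(2),(W-(L@M.T+o)).round(1).tolist()
def S(o,deg,x,y):
    a=np.radians(deg); return [o[0]+np.cos(a)*x-np.sin(a)*y,o[1]+np.sin(a)*x+np.cos(a)*y]
E
python3 - <<'E'
from h import *
c=ld("t0")
P=lambda u,v,z: ray(c,u/6+160-.5/1.2,v/6+130-.4,z)
o,a,r=fit2([(115,105),(115,-105),(-90,105),(-90,-105)],[P(32,97,12),P(400,27,12),P(95,457,12),P(467,380,12)])
print(o,a,r)
k=P(252,303,73);print(k)
d=np.radians(a);v=k[:2]-o;print('knob local',v[0]*np.cos(d)+v[1]*np.sin(d),-v[0]*np.sin(d)+v[1]*np.cos(d))
go([k[0]-20,k[1],250],a+90)
E
```

```text
[566.7 170.2] 10.11 [[-0.4, -0.7], [-1.1, -0.6], [-0.6, 0.9], [2.1, 0.4]]
[538.9 162.1  73. ]
knob local -28.790199372679403 -3.094255981875813
shift cm [ 54.34 -50.96  -1.85]
tool y yaw -71.0 z [-0.     0.001 -1.   ]
turn z 8.8
```

Emit:
step_arm([
  [[27, -25.5, -1.8], [0, 0, 4.5], 100],
  [[27, -25.5, -1.8], [0, 0, 4.5], 100],
  [[54.3, -51, -1.8], [0, 0, 8.8], 100],
  [[54.3, -51, -1.8], [0, 0, 8.8], 100],
  [[54.3, -51, -1.8], [0, 0, 8.8], 100],
  [[54.3, -51, -1.8], [0, 0, 8.8], 100],
  [[54.3, -51, -1.8], [0, 0, 8.8], 100],
  [[54.3, -51, -1.8], [0, 0, 8.8], 100],
])

```text
time_s: 1.1
eef_pos: [404.3, -52.5, 244.7]
ee_rot: [0.0, 0.996, 0.088, 0.0]
force: [0.5, -1.8, 0.1]
grip_width: 1.0
grip_force: 0.0
```

```bash
python3 - <<'E'
from h import *
go([519,162,250],100.1)
E
```

```text
shift cm [ 15.07 -19.1   -0.53]
tool y yaw -79.9 z [ 0. -0. -1.]
turn z 0.0
```

Emit:
step_arm([
  [[15, -19, -0.5], [0, 0, 0], 100],
  [[15, -19, -0.5], [0, 0, 0], 100],
  [[15, -19, -0.5], [0, 0, 0], 100],
  [[15, -19, -0.5], [0, 0, 0], 100],
  [[15, -19, -0.5], [0, 0, 0], 100],
  [[15, -19, -0.5], [0, 0, 0], 100],
])

```text
time_s: 1.85
eef_pos: [517.6, 158.5, 249.2]
ee_rot: [0.0, 0.996, 0.089, -0.001]
force: [-0.3, -0.8, 0.1]
grip_width: 0.998
grip_force: 0.0
```

```bash
python3 - <<'E'
from h import *
c=cap("wrist","w1",s=1.5); print(tool()[0]); print(np.array(c["extrinsics"]).round(2).tolist())
cap("top","t1")
o=np.array([566.7,170.2]);a=10.11
for n,l in dict(knobtop=(-29,0,73),fl=(115,105,12),fr=(115,-105,12),stopmid=(57,0,36),w1=(-85,105,57)).items(): print(n,proj(c,S(o,a,*l[:2])+[l[2]])*1.5)
E
```

```text
[517.60928061 158.05477557 249.48761958]
[[0.18, -0.93, -0.32, 600.56], [-0.98, -0.17, -0.06, 172.61], [0.0, 0.32, -0.95, 392.49], [0.0, 0.0, 0.0, 1.0]]
knobtop [373.2 222.6]
fl [214.8  -10.65]
fr [531.9 -10.5]
stopmid [373.35  81.45]
w1 [225.  296.7]
```

View pics/w1.png

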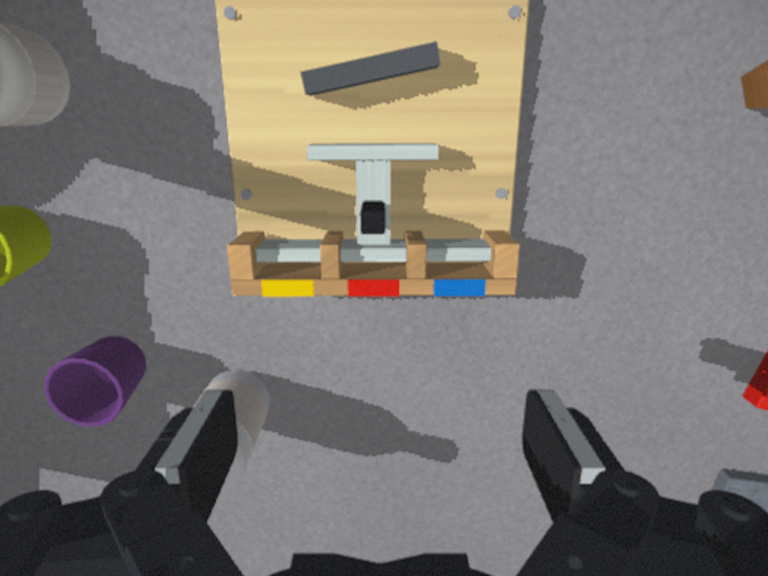

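The stand fits the picture well: the knob's top projects to (373,222) and sits there. I'll go over the knob and descend.

```bash
python3 - <<'E'
from h import *
o=np.array([566.7,170.2]);a=10.11
c=ld("w1")
for q in (12,15,18): print(q,proj(c,S(o,a,34-q,0)+[36])*1.5,proj(c,S(o,a,-36-q,30)+[44])*1.5)
go(S(o,a,-29,0)+[46],a+90)
E
```

```text
12 [373.5 137.4] [331.35 241.2 ]
15 [373.5  142.05] [331.5 245.4]
18 [373.65 146.55] [331.65 249.45]
shift cm [ 2.15 -0.36 20.37]
tool y yaw -79.9 z [-0. -0. -1.]
turn z -0.0
```

Emit:
step_arm([
  [[2.1, -0.3, 0], [0, 0, 0], 60],
  [[2.1, -0.3, 6], [0, 0, 0], 60],
  [[2.1, -0.3, 12], [0, 0, 0], 60],
  [[2.1, -0.3, 17], [0, 0, 0], 60],
  [[2.1, -0.3, 20.2], [0, 0, 0], 60],
  [[2.1, -0.3, 20.2], [0, 0, 0], 60],
  [[2.1, -0.3, 20.2], [0, 0, 0], 5],
  [[2.1, -0.3, 20.2], [0, 0, 0], 5],
], squeeze=25)

```text
time_s: 2.95
eef_pos: [538.9, 166.4, 49.6]
ee_rot: [-0.001, 0.996, 0.088, 0.002]
force: [-8.9, 42.0, 12.1]
grip_width: 0.182
grip_force: 21.3
```

Emit:
step_arm([
  [[0, 0, 0], [0, 0, 0], 5],
  [[0, 0, 0], [0, 0, 0], 5],
  [[0, 0, 0], [0, 0, 0], 5],
  [[0.4, 0, 0], [0, 0, 0], 5],
  [[0.8, 0, 0], [0, 0, 0], 5],
  [[1.2, 0, 0], [0, 0, 0], 5],
])

```text
time_s: 3.7
eef_pos: [550.4, 168.9, 49.6]
ee_rot: [-0.001, 0.996, 0.089, 0.001]
force: [-3.9, 6.5, 6.8]
grip_width: 0.178
grip_force: 30.1
```

Emit:
step_arm([
  [[0.2, 0, 0], [0, 0, 0], 5],
  [[0.4, 0, 0], [0, 0, 0], 5],
  [[0.5, 0, 0], [0, 0, 0], 5],
  [[0.6, 0, 0], [0, 0, 0], 5],
  [[0.6, 0, 0], [0, 0, 0], 5],
])

```text
time_s: 4.32
eef_pos: [556.3, 170.0, 49.6]
ee_rot: [-0.001, 0.996, 0.089, 0.001]
force: [-3.2, 6.7, 5.5]
grip_width: 0.178
grip_force: 30.0
```

Emit:
step_arm([
  [[0.15, 0, 0], [0, 0, 0], 5],
  [[0.3, 0, 0], [0, 0, 0], 5],
  [[0.3, 0, 0], [0, 0, 0], 5],
])

```text
time_s: 4.7
eef_pos: [556.4, 170.1, 49.5]
ee_rot: [-0.0, 0.996, 0.089, -0.003]
force: [-19.9, 2.1, 18.0]
grip_width: 0.176
grip_force: 31.6
```

Force built up with no more travel, so the rail is fully back. I'll relax, release and rise.

Emit:
step_arm([
  [[-0.25, 0, 0], [0, 0, 0], 5],
  [[-0.25, 0, 0], [0, 0, 0], 50],
  [[-0.25, 0, 0], [0, 0, 0], 50],
  [[-0.25, 0, 0], [0, 0, 0], 50],
  [[-0.25, 0, -6], [0, 0, 0], 50],
  [[-0.25, 0, -12], [0, 0, 0], 50],
  [[-0.25, 0, -18], [0, 0, 0], 100],
  [[-0.25, 0, -20], [0, 0, 0], 100],
])

```text
time_s: 5.7
eef_pos: [557.2, 168.8, 251.7]
ee_rot: [0.0, 0.996, 0.088, 0.003]
force: [-0.4, -0.6, -1.5]
grip_width: 0.902
grip_force: 0.0
```

```bash
python3 - <<'E'
from h import *
c=ld("t0")
cap("top","t2")
for n,s,f in (("red",(579,320),(573,449)),("yel",(725,322),(735,457))):
    P=lambda p: ray(c,(p[0]-515)/3.86+300-.4,(p[1]-280)/3.86+170-.4,10)
    a,b=P(s),P(f); d=b-a; print(n,a,b,np.linalg.norm(d),'stud axis yaw',np.degrees(np.arctan2(d[1],d[0]))+90)
go([538-10,-212,230],88)
E
```

```text
red [ 538.1 -212.6   10. ] [ 426.6 -204.8   10. ] 111.77249214363971 stud axis yaw 265.99838385647547
yel [ 534.4 -338.8   10. ] [ 417.6 -344.2   10. ] 116.92476213360449 stud axis yaw -87.35293623012805
shift cm [-9.63 36.97  2.22]
tool y yaw -79.8 z [ 0.007  0.001 -1.   ]
turn z 12.2
```

Emit:
step_arm([
  [[-11, 31, 1.5], [0, 0, 12], 100],
  [[-11, 37, 1.5], [0, 0, 12], 100],
  [[-11, 37, 1.5], [0, 0, 12], 100],
  [[-11, 37, 1.5], [0, 0, 12], 100],
  [[-11, 37, 1.5], [0, 0, 12], 100],
  [[-11, 37, 1.5], [0, 0, 12], 100],
  [[-11, 37, 1.5], [0, 0, 12], 100],
  [[-11, 37, 1.5], [0, 0, 12], 100],
])

```text
time_s: 6.75
eef_pos: [513.0, -214.9, 231.8]
ee_rot: [-0.0, 1.0, -0.017, -0.001]
force: [0.3, 0.6, -1.1]
grip_width: 0.998
grip_force: 0.0
```

```bash
python3 - <<'E'
from h import *
c=cap("wrist","w2",s=1.5); print(tool()[0]); go([538,-212,230],88)
E
```

```text
[ 513.26421238 -213.96676806  232.08356874]
shift cm [ 2.47 -0.28  0.21]
tool y yaw -91.8 z [-0.001  0.001 -1.   ]
turn z 0.2
```

View pics/w2.png

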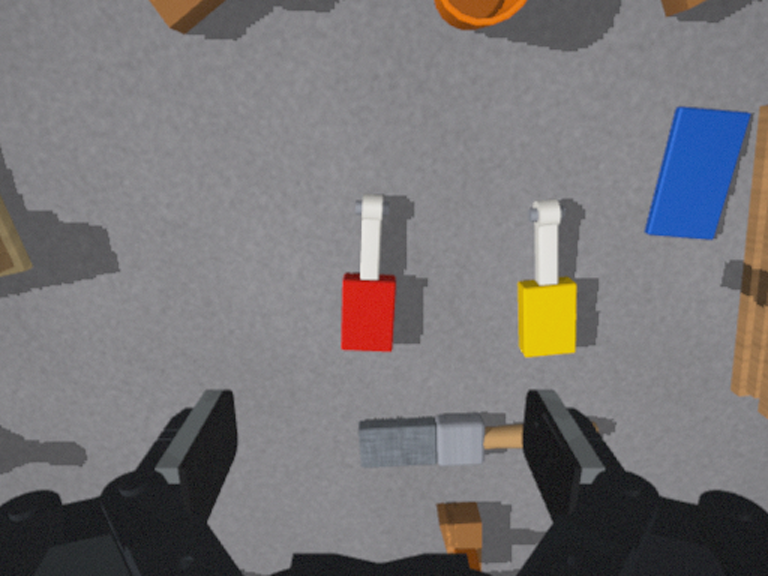

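Red stud is at (371,209) with its foot edge at (368,351); yellow stud is at (546,213) with its foot at (548,354).

```bash
python3 - <<'E'
from h import *
c=ld("w2")
for n,s,f in (("red",(371,209),(367.5,350)),("yel",(546,213),(548,354))):
    a=ray(c,s[0]/1.5,s[1]/1.5,10); b=ray(c,f[0]/1.5,f[1]/1.5,20); d=(b-a)[:2]; y=np.degrees(np.arctan2(d[1],d[0]))+90
    print(n,a,b,np.linalg.norm(d),y); go([a[0],a[1],3],y)
E
```

```text
red [ 535.8 -210.1   10. ] [ 428.2 -203.3   20. ] 107.8146557755484 266.38388610384527
shift cm [ 2.26 -0.44 22.91]
tool y yaw -91.8 z [-0.001  0.001 -1.   ]
turn z 1.8
yel [ 528.6 -337.1   10. ] [ 420.1 -343.4   20. ] 108.68274932113191 -86.6768795548646
shift cm [ 1.94 12.28 22.9 ]
tool y yaw -91.8 z [-0.001  0.001 -1.   ]
turn z -5.2
```

Emit:
step_arm([
  [[2.25, -0.45, 0], [0, 0, 2], 65],
  [[2.25, -0.45, 6], [0, 0, 2], 65],
  [[2.25, -0.45, 12], [0, 0, 2], 65],
  [[2.25, -0.45, 17], [0, 0, 2], 65],
  [[2.25, -0.45, 20], [0, 0, 2], 65],
  [[2.25, -0.45, 22.4], [0, 0, 2], 65],
  [[2.25, -0.45, 22.8], [0, 0, 2], 65],
  [[2.25, -0.45, 22.8], [0, 0, 2], 65],
], squeeze=50)

```text
time_s: 7.8
eef_pos: [536.4, -210.3, 5.3]
ee_rot: [0.0, 0.999, -0.033, 0.0]
force: [0.2, 0.6, 0.2]
grip_width: 0.652
grip_force: 0.0
```

Emit:
step_arm([
  [[0, 0, 0], [0, 0, 0], 20],
  [[0, 0, 0], [0, 0, 0], 10],
  [[0, 0, 0], [0, 0, 0], 10],
  [[0, 0, 0], [0, 0, 0], 10],
  [[0, 0, 0], [0, 0, 0], 10],
])

```text
time_s: 8.43
eef_pos: [536.4, -211.2, 5.6]
ee_rot: [0.0, 0.999, -0.034, 0.001]
force: [-1.7, 2.1, 6.4]
grip_width: 0.254
grip_force: 48.7
```

Emit:
step_arm([
  [[0, 0, -3], [0, 0, 0], 10],
  [[0, 0, -6], [0, 0, 0], 10],
  [[0, 0, -9], [0, 0, 0], 10],
  [[0, 0, -12.5], [0, 0, 0], 10],
  [[0, 0, -12.5], [0, 0, 0], 10],
])

```text
time_s: 9.05
eef_pos: [536.8, -211.6, 132.0]
ee_rot: [0.001, 0.999, -0.034, 0.002]
force: [-0.4, 0.1, -2.2]
grip_width: 0.255
grip_force: 49.1
```

Emit:
step_arm([
  [[0, 0, 0], [0, 0, 0], 10],
  [[0, 0, 0], [0, 0, 0], 10],
  [[0, 0, 0], [0, 0, 0], 10],
], squeeze=20)

```text
time_s: 9.43
eef_pos: [535.6, -210.8, 128.7]
ee_rot: [-0.0, 0.999, -0.034, -0.001]
force: [-0.5, -0.4, -1.4]
grip_width: 0.254
grip_force: 49.1
```

```bash
python3 - <<'E'
from h import *
s=ctrl.sense(); print(s["force"],s["wrist_torque"],s["grip_force"],s["grip_width"])
cap("scene","s3",(150,150,280,280),5)
E
```

```text
[-0.50740131 -0.4180088  -1.37736603] [-0.02695761 -0.10985953  0.01477266] 49.09952402114868 0.2535336314926047
```

View pics/s3.png

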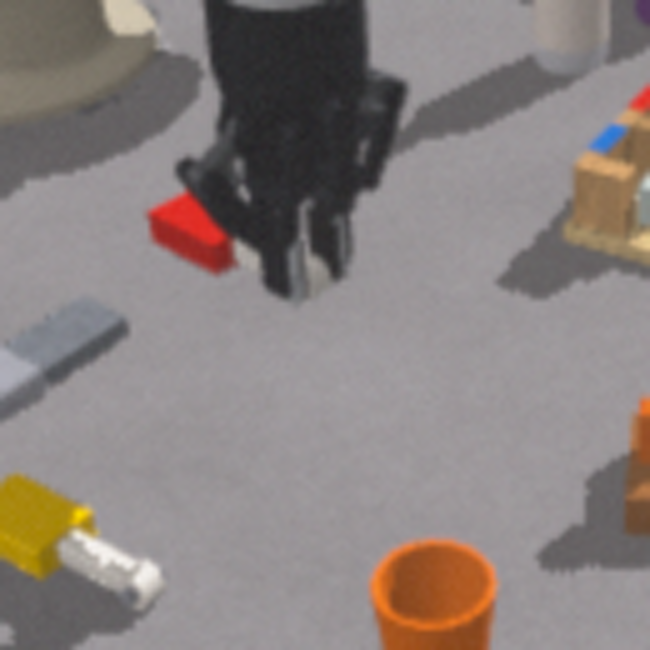

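Red is held level by the stud. Now I'll ease the grip while it's low over the table.

Emit:
step_arm([
  [[0, 0, 0], [0, 0, 0], 22],
  [[0, 0, 0], [0, 0, 0], 22],
  [[0, 0, 0], [0, 0, 0], 22],
], squeeze=20)

```text
time_s: 9.85
eef_pos: [535.9, -211.0, 129.6]
ee_rot: [-0.0, 0.999, -0.034, -0.0]
force: [0.4, 0.4, -2.0]
grip_width: 0.255
grip_force: 49.1
```

Emit:
step_arm([
  [[0, 0, 0], [0, 0, 0], 25],
  [[0, 0, 0], [0, 0, 0], 25],
  [[0, 0, 0], [0, 0, 0], 25],
])

```text
time_s: 10.22
eef_pos: [535.9, -211.0, 129.6]
ee_rot: [0.0, 0.999, -0.034, 0.0]
force: [-0.5, -0.2, -2.4]
grip_width: 0.251
grip_force: 49.1
```

Emit:
step_arm([
  [[0, 0, 0], [0, 0, 0], 26],
  [[0, 0, 0], [0, 0, 0], 26],
])

```text
time_s: 10.48
eef_pos: [535.9, -211.0, 129.6]
ee_rot: [-0.0, 0.999, -0.034, 0.0]
force: [-0.3, 0.6, -1.3]
grip_width: 0.258
grip_force: 34.9
```

Emit:
step_arm([
  [[0, 0, 0], [0, 0, 0], 26.5],
  [[0, 0, 0], [0, 0, 0], 26.5],
])

```text
time_s: 10.72
eef_pos: [535.9, -211.0, 129.6]
ee_rot: [-0.0, 0.999, -0.034, 0.0]
force: [0.3, 0.3, -1.9]
grip_width: 0.266
grip_force: 26.6
```

Emit:
step_arm([
  [[0, 0, 0], [0, 0, 0], 26.8],
  [[0, 0, 0], [0, 0, 0], 26.8],
])

```text
time_s: 10.98
eef_pos: [535.9, -211.0, 129.6]
ee_rot: [-0.0, 0.999, -0.034, -0.0]
force: [-0.2, -0.3, -1.5]
grip_width: 0.267
grip_force: 21.6
```

Emit:
step_arm([
  [[0, 0, 0], [0, 0, 0], 27.2],
  [[0, 0, 0], [0, 0, 0], 27.2],
  [[0, 0, 0], [0, 0, 0], 27.4],
  [[0, 0, 0], [0, 0, 0], 27.4],
])

```text
time_s: 11.48
eef_pos: [535.9, -211.0, 129.6]
ee_rot: [0.0, 0.999, -0.034, 0.0]
force: [0.2, 0.1, -0.6]
grip_width: 0.272
grip_force: 10.9
```

Emit:
step_arm([
  [[0, 0, 0], [0, 0, 0], 27.7],
  [[0, 0, 0], [0, 0, 0], 27.7],
  [[0, 0, 0], [0, 0, 0], 27.7],
])

```text
time_s: 11.85
eef_pos: [535.9, -211.0, 129.5]
ee_rot: [-0.0, 0.999, -0.034, -0.0]
force: [-0.9, -0.5, -0.8]
grip_width: 0.278
grip_force: 6.2
```

```bash
python3 - <<'E'
from h import *
c=cap("scene","s4",(150,150,280,280),5)
E
```

```text
(no output)
```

View pics/s4.png

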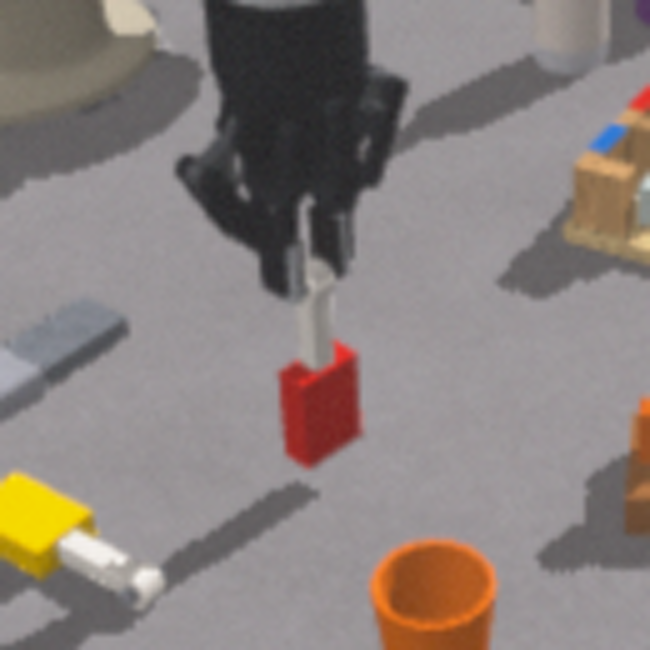

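Red now hangs straight. I'll tighten, lift and carry it over its pocket.

```bash
python3 - <<'E'
from h import *
o=np.array([566.7,170.2]);a=10.11
c=ld("w1")
for u,v in ((287,288),(374,288),(460,288),(229,270),(518,270)):
    p=ray(c,u/1.5,v/1.5,57)[:2]-o; d=np.radians(a); print((p@[np.cos(d),np.sin(d)]).round(1),(p@[-np.sin(d),np.cos(d)]).round(1))
go(S(o,a,-59.5,0)+[220],a+90)
E
```

```text
-78.5 60.8
-78.5 -0.2
-78.5 -60.6
-65.3 100.3
-65.4 -100.1
shift cm [ -5.26 -36.8   -9.04]
tool y yaw -93.8 z [-0.  0. -1.]
turn z -14.0
```

Emit:
step_arm([
  [[0, 0, 0], [0, 0, 0], 10],
  [[0, 0, 0], [0, 0, 0], 10],
  [[0, 0, -4.5], [0, 0, 0], 10],
  [[0, 0, -9], [0, 0, 0], 10],
  [[-1, -5, -9], [0, 0, -3], 10],
  [[-2, -10, -9], [0, 0, -6], 10],
  [[-3, -15, -9], [0, 0, -9], 10],
  [[-4, -20, -9], [0, 0, -12], 10],
], squeeze=40)

```text
time_s: 12.9
eef_pos: [509.0, -7.2, 219.7]
ee_rot: [0.0, 0.997, 0.072, 0.0]
force: [0.4, -0.0, -1.9]
grip_width: 0.26
grip_force: 39.7
```

```bash
python3 - <<'E'
from h import *
o=np.array([566.7,170.2]);a=10.11
go(S(o,a,-59.5,0)+[190],a+90); s=ctrl.sense();print(s['grip_force'],s['grip_width'])
E
```

```text
shift cm [  2.31 -16.54   2.97]
tool y yaw -81.8 z [ 0. -0. -1.]
turn z -1.9
39.72807705402374 0.2598179227973079
```

Emit:
step_arm([
  [[0.7, -5, 0], [0, 0, -1.9], 10],
  [[1.4, -10, 0], [0, 0, -1.9], 10],
  [[2, -14, 0], [0, 0, -1.9], 10],
  [[2.3, -16, 1], [0, 0, -1.9], 10],
  [[2.3, -16.5, 3], [0, 0, -1.9], 10],
  [[2.3, -16.5, 3], [0, 0, -1.9], 10],
  [[2.3, -16.5, 3], [0, 0, -1.9], 10],
])

```text
time_s: 13.78
eef_pos: [509.2, 157.5, 190.4]
ee_rot: [0.0, 0.996, 0.087, 0.001]
force: [0.7, -0.8, -1.6]
grip_width: 0.259
grip_force: 39.7
```

```bash
python3 - <<'E'
from h import *
o=np.array([566.7,170.2]);a=10.11
go(S(o,a,-59.5,0)+[118],a+90)
c=cap("wrist","w5",s=1.5)
x=ctrl.sense(); print(x["force"])
E
```

```text
shift cm [-0.07 -0.24  7.24]
tool y yaw -80.0 z [ 0.001  0.    -1.   ]
turn z -0.1
[ 0.04267976  1.06823693 -0.96193244]
```

View pics/w5.png

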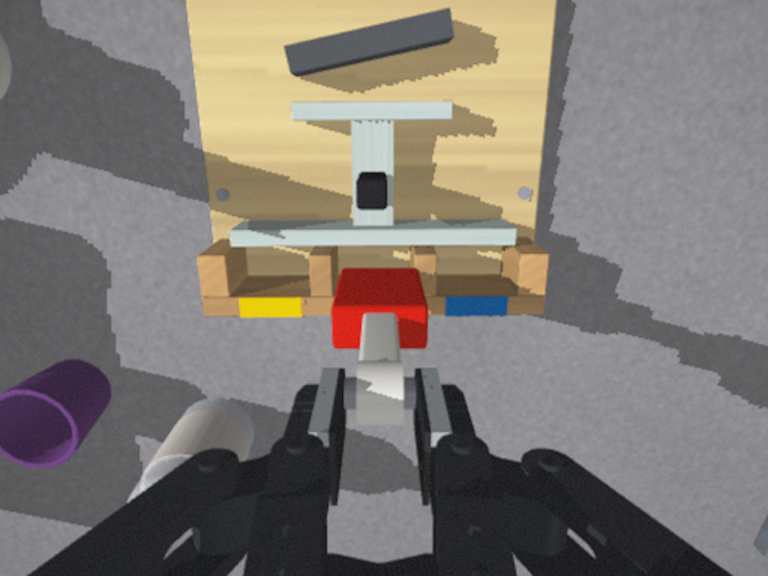

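```bash
python3 - <<'E'
from h import *
o=np.array([566.7,170.2]);a=10.11; d=np.radians(a)
c=ld("w5")
L=lambda p:((p[:2]-o)@np.array([[np.cos(d),-np.sin(d)],[np.sin(d),np.cos(d)]])).round(1)
for u,v,z in ((343,268,85),(419,268,85),(381,268,85),(333,307,143),(428,307,143),(343,390,195),(415,390,195),(310,248,57),(334,248,57),(412,248,57),(436,248,57)): print(u,v,L(ray(c,u/1.5,v/1.5,z)))
print('tcp',L(tool()[0]))
E
```

```text
343 268 [-46.8  15.4]
419 268 [-46.9 -23.6]
381 268 [-46.9  -4.1]
333 307 [-46.5  15.5]
428 307 [-46.5 -22.9]
343 390 [-54.6   8.1]
415 390 [-54.7 -14.3]
310 248 [-43.2  35.7]
334 248 [-43.2  22.2]
412 248 [-43.3 -21.7]
436 248 [-43.3 -35.3]
tcp [-58.8  -2.4]
```

The bar hangs vertical, 4 mm off in stand y and 2.6 mm in x. I'll correct that and lower it.

Emit:
step_arm([
  [[-0.25, -0.4, 0], [0, 0, 0], 10],
  [[-0.25, -0.4, 1.5], [0, 0, 0], 10],
  [[-0.25, -0.4, 3], [0, 0, 0], 10],
  [[-0.25, -0.4, 4.5], [0, 0, 0], 10],
  [[-0.25, -0.4, 6], [0, 0, 0], 10],
  [[-0.25, -0.4, 7], [0, 0, 0], 10],
  [[-0.25, -0.4, 7], [0, 0, 0], 10],
])

```text
time_s: 14.7
eef_pos: [506.0, 161.4, 119.5]
ee_rot: [-0.0, 0.996, 0.088, 0.0]
force: [-0.7, 0.5, -1.4]
grip_width: 0.253
grip_force: 39.7
```

Emit:
step_arm([
  [[0, 0, 0.2], [0, 0, 0], 10],
  [[0, 0, 0.4], [0, 0, 0], 10],
  [[0, 0, 0.4], [0, 0, 0], 10],
])

```text
time_s: 15.08
eef_pos: [508.1, 161.7, 119.1]
ee_rot: [-0.0, 0.996, 0.088, 0.004]
force: [-1.1, 1.0, 23.8]
grip_width: 0.254
grip_force: 42.1
```

Emit:
step_arm([
  [[0, 0, 0.1], [0, 0, 0], 27.5],
  [[0, 0, 0], [0, 0, 0], 28.5],
  [[0, 0, 0], [0, 0, 0], 35],
  [[0, 0, 0], [0, 0, 0], 50],
  [[0, 0, 0], [0, 0, 0], 60],
  [[0, 0, -3], [0, 0, 0], 70],
  [[0, 0, -8], [0, 0, 0], 100],
  [[0, 0, -13], [0, 0, 0], 100],
])

```text
time_s: 16.08
eef_pos: [505.4, 161.3, 246.9]
ee_rot: [0.0, 0.996, 0.088, -0.0]
force: [0.4, -0.0, -0.3]
grip_width: 0.997
grip_force: 0.0
```

```bash
python3 - <<'E'
from h import *
c=cap("wrist","w6",(130,0,390,384),1.5)
cap("top","t6")
go([505,-330,240],93.3)
E
```

```text
shift cm [-8.83 48.36  1.03]
tool y yaw -79.9 z [ 0.009  0.001 -1.   ]
turn z 6.8
```

View pics/w6.png

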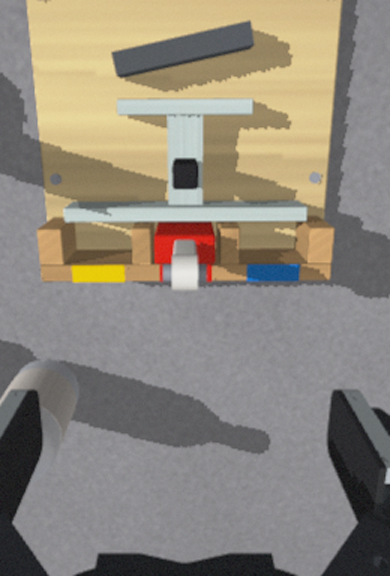

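Red stands in its pocket. Next is yellow, which I'll locate again with colour code from above.

Emit:
step_arm([
  [[-1, 6, 1], [0, 0, 1], 100],
  [[-8.8, 48.4, 1], [0, 0, 6.8], 100],
  [[-8.8, 48.4, 1], [0, 0, 6.8], 100],
  [[-8.8, 48.4, 1], [0, 0, 6.8], 100],
  [[-8.8, 48.4, 1], [0, 0, 6.8], 100],
  [[-8.8, 48.4, 1], [0, 0, 6.8], 100],
  [[-8.8, 48.4, 1], [0, 0, 6.8], 100],
  [[-8.8, 48.4, 1], [0, 0, 6.8], 100],
])

```text
time_s: 17.18
eef_pos: [502.9, -332.8, 234.7]
ee_rot: [-0.0, 1.0, 0.028, -0.0]
force: [-0.1, 0.8, -0.2]
grip_width: 1.001
grip_force: 0.0
```

Emit:
step_arm([
  [[0, 0, 0], [0, 0, 0], 100],
  [[0, 0, 0], [0, 0, 0], 100],
])

```text
time_s: 17.42
eef_pos: [503.4, -330.0, 234.9]
ee_rot: [-0.001, 1.0, 0.028, -0.0]
force: [0.5, 0.7, -0.1]
grip_width: 1.0
grip_force: 0.0
```

```bash
cat >> h.py <<'E'
def bar(c,lo,hi):
    hsv=cv2.cvtColor(np.ascontiguousarray(c["img"]),cv2.COLOR_RGB2HSV); m=cv2.inRange(hsv,lo,hi)
    n,l,s,_=cv2.connectedComponentsWithStats(m); i=1+s[1:,4].argmax(); v,u=np.where(l==i)
    P=np.array([ray(c,a,b,20)[:2] for a,b in zip(u,v)],np.float32); (cx,cy),(w,h),ang=cv2.minAreaRect(P)
    b=cv2.boxPoints(((cx,cy),(w,h),ang)); e=b[1]-b[0] if np.linalg.norm(b[1]-b[0])>np.linalg.norm(b[2]-b[1]) else b[2]-b[1]
    y=np.degrees(np.arctan2(e[1],e[0]))%180; t=np.radians(y)
    print('tile',cx,cy,w,h,'long yaw',y,'stud if foot nearer',cx+81*np.cos(t)*np.sign(np.cos(t)),cy+81*np.sin(t)*np.sign(np.cos(t)))
E
python3 - <<'E'
from h import *
c=cap("wrist","w7",s=1.5); t=tool()[0];print(t)
bar(c,(22,150,90),(35,255,255)); bar(ld("w2"),(22,150,90),(35,255,255))
go([528.6,-337.1,6],93.3)
E
```

```text
[ 503.58024305 -329.54315764  235.27339937]
tile 450.87384033203125 -342.00054931640625 61.0897216796875 39.33894348144531 long yaw 3.2581153 stud if foot nearer 531.7429 -337.39697
tile 450.75177001953125 -339.98016357421875 62.4955940246582 43.50250244140625 long yaw 3.7816246 stud if foot nearer 531.5754 -334.6379
shift cm [ 2.46  0.91 22.93]
tool y yaw -86.7 z [-0.     0.001 -1.   ]
turn z 0.0
```

View pics/w7.png

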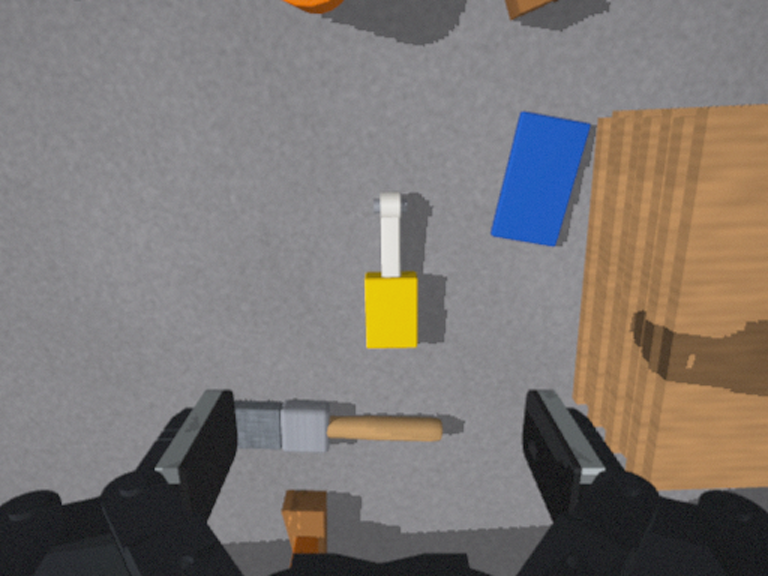

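Yellow hasn't moved; its stud is at (390,206).

Emit:
step_arm([
  [[2.6, 0.95, 0], [0, 0, 0], 65],
  [[2.6, 0.95, 6], [0, 0, 0], 65],
  [[2.6, 0.95, 12], [0, 0, 0], 65],
  [[2.6, 0.95, 17], [0, 0, 0], 65],
  [[2.6, 0.95, 20], [0, 0, 0], 65],
  [[2.6, 0.95, 22.5], [0, 0, 0], 65],
  [[2.6, 0.95, 23], [0, 0, 0], 65],
  [[2.6, 0.95, 23], [0, 0, 0], 65],
], squeeze=50)

```text
time_s: 18.48
eef_pos: [530.5, -338.2, 6.4]
ee_rot: [0.0, 1.0, 0.029, 0.0]
force: [-0.5, -0.1, 0.7]
grip_width: 0.648
grip_force: 0.0
```

Emit:
step_arm([
  [[0, 0, 0], [0, 0, 0], 20],
  [[0, 0, 0], [0, 0, 0], 10],
  [[0, 0, 0], [0, 0, 0], 10],
  [[0, 0, 0], [0, 0, 0], 10],
  [[0, 0, -3], [0, 0, 0], 10],
  [[0, 0, -7], [0, 0, 0], 10],
  [[0, 0, -12.5], [0, 0, 0], 10],
  [[0, 0, -12.5], [0, 0, 0], 10],
])

```text
time_s: 19.48
eef_pos: [531.4, -339.9, 135.3]
ee_rot: [0.003, 1.0, 0.028, 0.003]
force: [0.2, 0.1, -3.5]
grip_width: 0.252
grip_force: 49.0
```

Emit:
step_arm([
  [[0, 0, 0], [0, 0, 0], 26.5],
  [[0, 0, 0], [0, 0, 0], 26.5],
  [[0, 0, 0], [0, 0, 0], 26.8],
  [[0, 0, 0], [0, 0, 0], 27],
  [[0, 0, 0], [0, 0, 0], 27.2],
  [[0, 0, 0], [0, 0, 0], 27.2],
  [[0, 0, 0], [0, 0, 0], 27.4],
  [[0, 0, 0], [0, 0, 0], 27.4],
], squeeze=40)

```text
time_s: 20.48
eef_pos: [529.9, -338.6, 130.6]
ee_rot: [0.0, 1.0, 0.028, -0.0]
force: [0.3, 0.3, -0.9]
grip_width: 0.276
grip_force: 9.9
```

Emit:
step_arm([
  [[0, 0, 0], [0, 0, 0], 27.5],
  [[0, 0, 0], [0, 0, 0], 27.7],
  [[0, 0, 0], [0, 0, 0], 27.7],
  [[0, 0, 0], [0, 0, 0], 27.7],
])

```text
time_s: 20.98
eef_pos: [529.9, -338.6, 130.5]
ee_rot: [-0.0, 1.0, 0.028, -0.0]
force: [-0.0, -0.7, -1.4]
grip_width: 0.275
grip_force: 5.6
```

```bash
python3 - <<'E'
from h import *
o=np.array([566.7,170.2]);a=10.11
go(S(o,a,-59.5,61)+[285],a+90)
E
```

```text
shift cm [ -0.08 -55.94 -15.44]
tool y yaw -86.7 z [-0.  0. -1.]
turn z -6.9
```

Emit:
step_arm([
  [[0, 0, 0], [0, 0, 0], 10],
  [[0, 0, 0], [0, 0, 0], 10],
  [[0, 0, -5], [0, 0, 0], 10],
  [[0, 0, -10], [0, 0, 0], 10],
  [[0, -1, -15.4], [0, 0, 0], 10],
  [[0, -6, -15.4], [0, 0, -1], 10],
  [[0, -12, -15.4], [0, 0, -3], 10],
  [[0, -17, -15.4], [0, 0, -5], 10],
], squeeze=40)

```text
time_s: 21.98
eef_pos: [519.9, -166.9, 284.8]
ee_rot: [-0.0, 0.997, 0.073, 0.0]
force: [0.9, -0.1, -1.1]
grip_width: 0.253
grip_force: 39.7
```

```bash
python3 - <<'E'
from h import *
o=np.array([566.7,170.2]);a=10.11
go(S(o,a,-59.5,61)+[285],a+90)
E
```

```text
shift cm [ 3.380e+00 -3.859e+01 -2.000e-02]
tool y yaw -81.7 z [ 0.  0. -1.]
turn z -1.8
```

Emit:
step_arm([
  [[0.4, -5, 0], [0, 0, -1.8], 10],
  [[0.9, -10.5, 0], [0, 0, -1.8], 10],
  [[1.4, -16, 0], [0, 0, -1.8], 10],
  [[1.9, -21.5, 0], [0, 0, -1.8], 10],
  [[2.4, -27, 0], [0, 0, -1.8], 10],
  [[2.9, -32.5, 0], [0, 0, -1.8], 10],
  [[3.3, -37, 0], [0, 0, -1.8], 10],
  [[3.4, -38.6, 0], [0, 0, -1.8], 10],
])

```text
time_s: 22.98
eef_pos: [498.0, 220.0, 284.6]
ee_rot: [-0.0, 0.996, 0.089, 0.0]
force: [-0.4, -0.4, -1.8]
grip_width: 0.252
grip_force: 39.7
```

Emit:
step_arm([
  [[0, 0, 2], [0, 0, 0], 10],
  [[0, 0, 5], [0, 0, 0], 10],
  [[0, 0, 8], [0, 0, 0], 10],
  [[0, 0, 9.3], [0, 0, 0], 10],
  [[0, 0, 9.3], [0, 0, 0], 10],
  [[0, 0, 9.3], [0, 0, 0], 10],
])

```text
time_s: 23.72
eef_pos: [499.2, 217.9, 192.8]
ee_rot: [-0.0, 0.996, 0.088, 0.001]
force: [0.4, -0.3, -1.7]
grip_width: 0.254
grip_force: 39.7
```

```bash
python3 - <<'E'
from h import *
c=cap("wrist","w8",s=1.5)
o=np.array([566.7,170.2]);a=10.11; d=np.radians(a)
L=lambda p:((p[:2]-o)@np.array([[np.cos(d),-np.sin(d)],[np.sin(d),np.cos(d)]])).round(1)
print('tcp',L(tool()[0]),tool()[0])
E
```

```text
tcp [-58.2  58.9] [499.09635319 218.02435544 192.78270877]
```

View pics/w8.png

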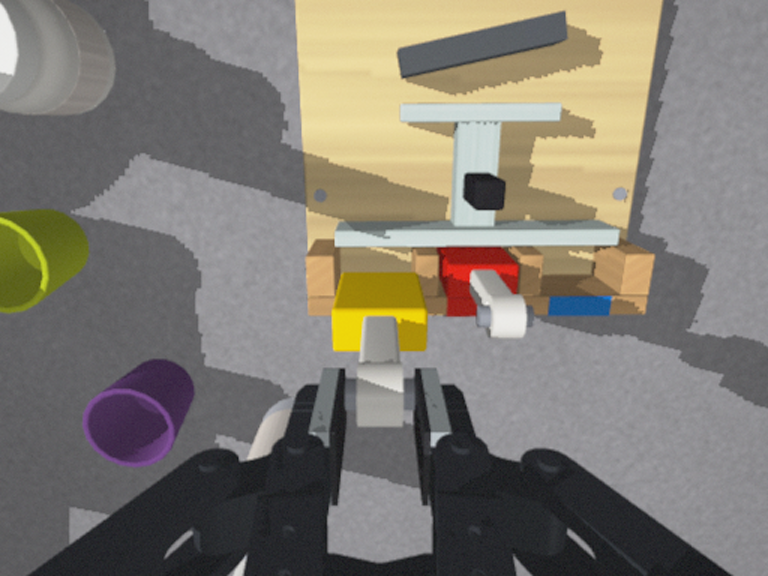

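```bash
python3 - <<'E'
from h import *
c=ld("w8")
o=np.array([566.7,170.2]);a=10.11; d=np.radians(a)
L=lambda p:((p[:2]-o)@np.array([[np.cos(d),-np.sin(d)],[np.sin(d),np.cos(d)]])).round(1)
for u,v,z in ((341,272,87),(420,272,87),(333,310,145),(427,310,145),(337,245,57),(412,248,57),(440,248,57)): print(u,v,L(ray(c,u/1.5,v/1.5,z)))
E
```

```text
341 272 [-48.2  77.8]
420 272 [-48.4  37. ]
333 310 [-47.1  76.9]
427 310 [-47.2  38.7]
337 245 [-41.1  82. ]
412 248 [-43.   39.4]
440 248 [-43.   23.4]
```

Emit:
step_arm([
  [[-0.15, -0.33, 0], [0, 0, 0], 10],
  [[-0.15, -0.33, 1.5], [0, 0, 0], 10],
  [[-0.15, -0.33, 3], [0, 0, 0], 10],
  [[-0.15, -0.33, 4.5], [0, 0, 0], 10],
  [[-0.15, -0.33, 6], [0, 0, 0], 10],
  [[-0.15, -0.33, 7.1], [0, 0, 0], 10],
  [[-0.15, -0.33, 7.1], [0, 0, 0], 10],
])

```text
time_s: 24.65
eef_pos: [497.0, 221.1, 120.7]
ee_rot: [-0.0, 0.996, 0.088, 0.001]
force: [-0.7, -0.6, 1.3]
grip_width: 0.256
grip_force: 40.0
```

Emit:
step_arm([
  [[0, 0, 0.2], [0, 0, 0], 10],
  [[0, 0, 0.4], [0, 0, 0], 10],
  [[0, 0, 0.4], [0, 0, 0], 10],
])

```text
time_s: 25.02
eef_pos: [499.2, 221.5, 120.4]
ee_rot: [-0.001, 0.996, 0.088, 0.005]
force: [-0.3, -0.2, 24.2]
grip_width: 0.255
grip_force: 42.4
```

Emit:
step_arm([
  [[0, 0, 0.1], [0, 0, 0], 27.5],
  [[0, 0, 0], [0, 0, 0], 28.5],
  [[0, 0, 0], [0, 0, 0], 35],
  [[0, 0, 0], [0, 0, 0], 50],
  [[0, 0, 0], [0, 0, 0], 55],
  [[0, 0, -3], [0, 0, 0], 55],
  [[0, 0, -8], [0, 0, 0], 100],
  [[0, 0, -13], [0, 0, 0], 100],
])

```text
time_s: 26.02
eef_pos: [496.2, 220.9, 247.9]
ee_rot: [0.0, 0.996, 0.088, -0.0]
force: [0.5, -0.2, -0.8]
grip_width: 0.945
grip_force: 0.0
```

```bash
python3 - <<'E'
from h import *
cap("wrist","w9"); go([625,-110,250],100.1)
E
```

```text
shift cm [ 6.69 34.85  0.56]
tool y yaw -79.9 z [ 0.01   0.002 -1.   ]
turn z -0.0
```

Emit:
step_arm([
  [[1, 5.5, 0], [0, 0, 0], 100],
  [[6.7, 35, 0], [0, 0, 0], 100],
  [[6.7, 35, 0], [0, 0, 0], 100],
  [[6.7, 35, 0], [0, 0, 0], 100],
  [[6.7, 35, 0], [0, 0, 0], 100],
  [[6.7, 35, 0], [0, 0, 0], 100],
  [[6.7, 35, 0], [0, 0, 0], 100],
  [[6.7, 35, 0], [0, 0, 0], 100],
])

```text
time_s: 27.08
eef_pos: [623.4, -111.5, 246.2]
ee_rot: [-0.0, 0.996, 0.088, -0.0]
force: [0.6, -0.3, 0.0]
grip_width: 0.997
grip_force: 0.0
```

```bash
python3 - <<'E'
from h import *
c=cap("wrist","w10",s=1.5);print(tool()[0])
a=c["img"][:,:,::-1]; b=ld("w9")["img"][:,:,::-1][100:260,150:490]
o=np.zeros((600,770,3),np.uint8); o[:384,:512]=a; o[:384,512:]=ld("t0")["img"][60:188,250:336,::-1].repeat(3,0).repeat(3,1)
o[390:550,:340]=b; t=cap("top","t10")["img"][:,:,::-1]; o[390:600,345:765]=cv2.resize(t[60:200,150:430],(420,210))
cv2.imwrite('pics/m10.png',o)
E
```

```text
[ 623.39112186 -110.9510868   246.4975977 ]
```

View pics/m10.png

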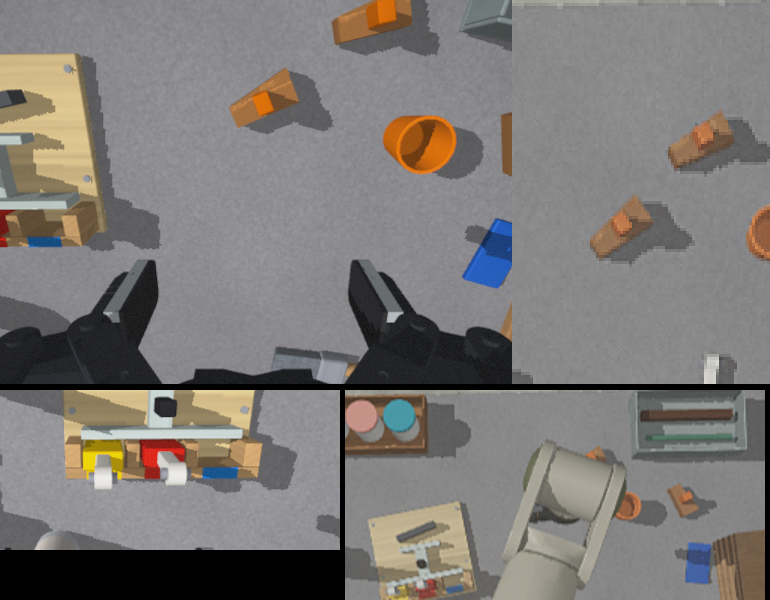

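Both bars stand in their pockets (lower-left inset). The wedge is near raw pixel (264,98) in the wrist picture, pointing left. I'll enlarge it.

```bash
python3 - <<'E'
from h import *
c=ld("w10"); save("z10",c["img"][:,:,::-1],(220,60,310,135),8)
E
```

```text
(no output)
```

View pics/z10.png

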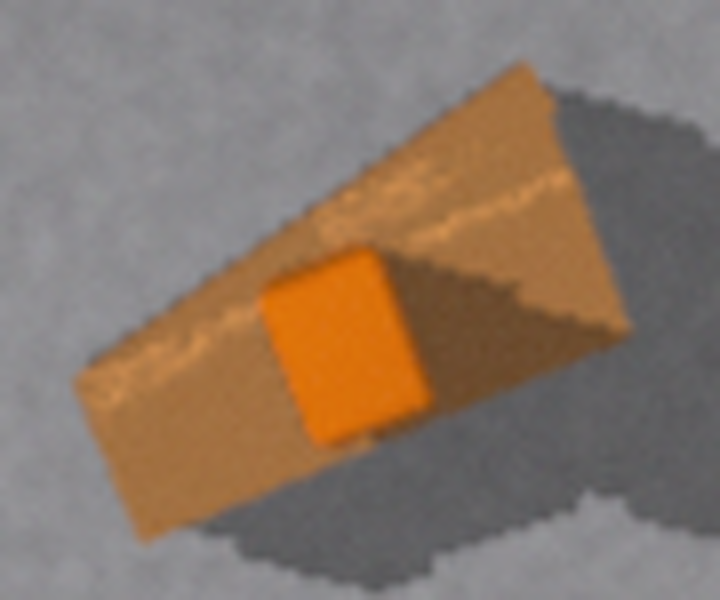

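Thin end on the left, (75,380)–(145,540); blunt end on the right, (525,65)–(630,330); flat face towards the robot. That's the right way round for the gap.

```bash
python3 - <<'E'
from h import *
c=ld("w10"); P=lambda u,v,z: ray(c,u/8+220-.44,v/8+60-.44,z)
print(fit2([(-15,35),(-15,-35),(8,35),(22,-35)],[P(145,542,26),P(632,330,26),P(73,380,26),P(525,62,26)]))
b=P(347,345,59); print(b)
o,a,_=fit2([(-15,35),(-15,-35),(8,35),(22,-35)],[P(145,542,26),P(632,330,26),P(73,380,26),P(525,62,26)])
go([b[0],b[1],37],a)
go([b[0],b[1],37],a+90)
E
```

```text
(array([ 687.1, -110.9]), np.float64(33.1), [[0.5, -0.3], [0.3, 0.1], [0.3, -0.2], [-1.1, 0.4]])
[ 687.5 -110.7   59. ]
shift cm [ 6.31  1.13 20.97]
tool y yaw -79.9 z [ 0.  0. -1.]
turn z 67.0
shift cm [ 6.31  1.13 20.97]
tool y yaw -79.9 z [ 0.  0. -1.]
turn z -23.0
```

Emit:
step_arm([
  [[3, 0.5, 2], [0, 0, -10], 60],
  [[6.3, 1.1, 6], [0, 0, -20], 60],
  [[6.3, 1.1, 11], [0, 0, -23], 60],
  [[6.3, 1.1, 16], [0, 0, -23], 60],
  [[6.3, 1.1, 19.5], [0, 0, -23], 60],
  [[6.3, 1.1, 21.2], [0, 0, -23], 60],
  [[6.3, 1.1, 21.2], [0, 0, -23], 60],
  [[6.3, 1.1, 21.2], [0, 0, -23], 60],
], squeeze=60)

```text
time_s: 28.18
eef_pos: [688.4, -111.8, 36.6]
ee_rot: [0.001, 0.959, 0.285, 0.001]
force: [-0.4, -0.3, 1.4]
grip_width: 0.599
grip_force: 0.0
```

Emit:
step_arm([
  [[0, 0, 0], [0, 0, 0], 30],
  [[0, 0, 0], [0, 0, 0], 20],
  [[0, 0, 0], [0, 0, 0], 5],
  [[0, 0, 0], [0, 0, 0], 5],
  [[0, 0, 0], [0, 0, 0], 5],
  [[0, 0, -3], [0, 0, 0], 5],
  [[0, 0, -6], [0, 0, 0], 5],
  [[0, 0, -6], [0, 0, 0], 5],
])

```text
time_s: 29.18
eef_pos: [688.4, -112.1, 96.7]
ee_rot: [0.001, 0.959, 0.284, 0.002]
force: [-0.1, -0.0, -0.6]
grip_width: 0.175
grip_force: 60.4
```

```bash
python3 - <<'E'
from h import *
c=cap("wrist","w11"); print(tool()[0])
o=np.array([566.7,170.2]);a=10.11
go(S(o,a,39,-105)+[95],a+90); s=ctrl.sense(); print(s['grip_force'],s['grip_width'])
save("w11",c["img"][:,:,::-1],s=1.5)
E
```

```text
[ 687.54921728 -111.8210663    94.56621458]
shift cm [  4.75 -19.04  -0.05]
tool y yaw -56.9 z [ 0.001 -0.    -1.   ]
turn z 22.9
60.366142988204956 0.1721657236891858
```

View pics/w11.png

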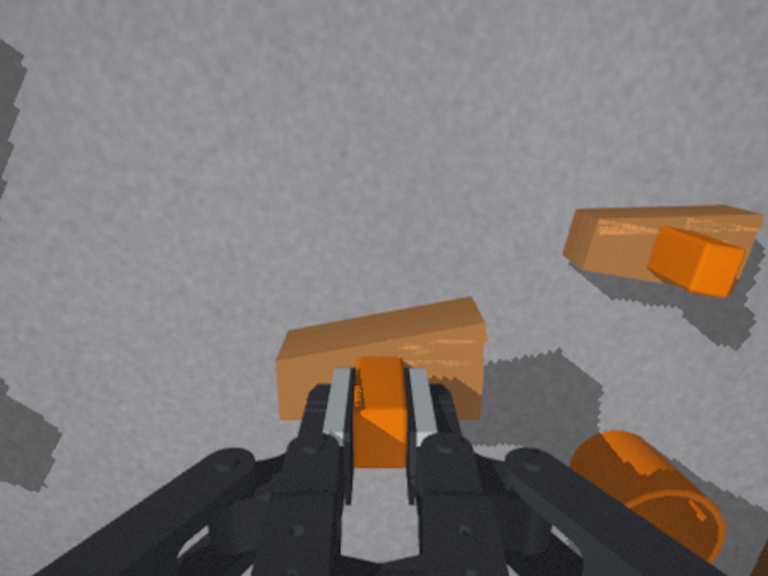

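Held level and square to the fingers. Next I'll carry it to the mouth of the gap on the stand's -y side, at stand (55,-105).

```bash
python3 - <<'E'
from h import *
o=np.array([566.7,170.2]);a=10.11
go(S(o,a,55,-105)+[95],a+90)
E
```

```text
shift cm [  6.22 -18.42  -0.05]
tool y yaw -56.9 z [ 0.001 -0.    -1.   ]
turn z 22.9
```

Emit:
step_arm([
  [[1.5, -4.6, 0], [0, 0, 6], 5],
  [[3, -9.2, 0], [0, 0, 12], 5],
  [[4.5, -13.8, 0], [0, 0, 18], 5],
  [[6.2, -18.4, 0], [0, 0, 23], 5],
  [[6.2, -18.4, 0], [0, 0, 23], 5],
  [[6.2, -18.4, 0], [0, 0, 23], 5],
])

```text
time_s: 29.98
eef_pos: [638.8, 75.8, 93.4]
ee_rot: [0.0, 0.996, 0.088, -0.001]
force: [0.0, 0.8, -0.7]
grip_width: 0.177
grip_force: 60.3
```

```bash
cat >> h.py <<'E'
o=np.array([566.7,170.2]);A=10.11
def L(p):
    d=np.radians(A); return ((np.array(p)[:2]-o)@np.array([[np.cos(d),-np.sin(d)],[np.sin(d),np.cos(d)]])).round(1)
E
python3 - <<'E'
from h import *
c=cap("wrist","w12"); print(L(tool()[0]),tool()[0]); go(S(o,A,55,-100)+[50],A+90)
# edges of steel stop / plate / wedge in image: predict & sample
for n,p in dict(plate=(34,-45,36),plateL=(34,45,36),stopR=(66,-45,36),stopL=(48,45,36),wt=(40,-70,66)).items(): print(n,proj(c,S(o,A,*p[:2])+[p[2]]))
im=c["img"]; g=cv2.cvtColor(np.ascontiguousarray(im),cv2.COLOR_RGB2GRAY)
for y in range(-40,41,20):
    xs=np.arange(20,80,2); print(y,[int(g[int(round(v)),int(round(u))]) if 0<=u<511.4 and 0<=v<383.4 else -1 for u,v in (proj(c,S(o,A,x,y)+[36]) for x in xs)])
E
```

```text
[  54.5 -106.2] [639.01446089  75.23599719  93.56477537]
shift cm [ 0.05 -0.62  4.36]
tool y yaw -80.0 z [-0.001 -0.    -1.   ]
turn z -0.1
plate [160.6 245.4]
plateL [ 25.3 245.5]
stopR [156.  200.2]
stopL [ 20.6 226.3]
wt [189.6 260.4]
-40 [129, 127, 134, 183, 203, 203, 208, 199, 130, 125, 126, 125, 123, 202, 199, 198, 200, 202, 199, 203, 157, 136, 137, 130, 92, 94, 92, 97, 94, 89]
-20 [127, 118, 123, 193, 205, 202, 208, 197, 125, 127, 125, 123, 122, 204, 200, 197, 199, 181, 134, 139, 139, 129, 92, 91, 92, 92, 91, 93, 89, 65]
0 [195, 196, 194, 200, 204, 201, 204, 194, 123, 127, 126, 122, 123, 203, 202, 191, 133, 132, 131, 120, 89, 91, 90, 93, 92, 92, 88, 65, 62, 207]
20 [195, 192, 190, 200, 202, 200, 203, 200, 122, 122, 126, 120, 123, 203, 199, 198, 202, 184, 89, 89, 89, 88, 92, 87, 85, 67, 66, 202, 203, 207]
40 [194, 188, 192, 196, 198, 196, 198, 197, 121, 125, 202, 201, 201, 203, 202, 159, 91, 90, 86, 90, 89, 89, 84, 79, 207, 203, 202, 203, 201, 205]
```

```bash
python3 - <<'E'
from h import *
c=ld("w12"); im=c["img"]
h=cv2.cvtColor(np.ascontiguousarray(im),cv2.COLOR_RGB2HSV)
z=93.6-34.6+26; t=L([639.01,75.24])
for dy in (-30,-25,-20,20,25,30):
    r=[]
    for x in np.arange(-30,36,1.5):
        u,v=proj(c,S(o,A,t[0]+x,t[1]+dy)+[z]); 
        r.append((round(float(x),1),int(h[int(round(v)),int(round(u)),1]) if 0<=u<511 and 0<=v<383 else -1))
    print(dy,'exp',-15,round(15-.2*dy,1),' '.join(f'{a}:{b}' for a,b in r if abs(a+15)<7 or abs(a-15+.2*dy)<7))
E
```

```text
-30 exp -15 21.0 -21.0:7 -19.5:5 -18.0:9 -16.5:9 -15.0:15 -13.5:160 -12.0:152 -10.5:149 -9.0:147 15.0:156 16.5:152 18.0:152 19.5:156 21.0:147 22.5:140 24.0:152 25.5:142 27.0:141
-25 exp -15 20.0 -21.0:39 -19.5:45 -18.0:51 -16.5:28 -15.0:15 -13.5:15 -12.0:15 -10.5:42 -9.0:31 13.5:149 15.0:159 16.5:152 18.0:154 19.5:152 21.0:149 22.5:149 24.0:161 25.5:147
-20 exp -15 19.0 -21.0:33 -19.5:14 -18.0:29 -16.5:18 -15.0:35 -13.5:13 -12.0:48 -10.5:13 -9.0:13 13.5:148 15.0:154 16.5:148 18.0:156 19.5:150 21.0:143 22.5:148 24.0:146 25.5:143
20 exp -15 11.0 -21.0:51 -19.5:20 -18.0:42 -16.5:24 -15.0:32 -13.5:43 -12.0:41 -10.5:40 -9.0:24 4.5:153 6.0:154 7.5:157 9.0:153 10.5:152 12.0:145 13.5:143 15.0:150 16.5:156
25 exp -15 10.0 -21.0:29 -19.5:47 -18.0:30 -16.5:17 -15.0:36 -13.5:24 -12.0:25 -10.5:48 -9.0:27 4.5:156 6.0:153 7.5:153 9.0:151 10.5:143 12.0:148 13.5:144 15.0:144 16.5:144
30 exp -15 9.0 -21.0:90 -19.5:90 -18.0:92 -16.5:91 -15.0:103 -13.5:154 -12.0:154 -10.5:152 -9.0:155 3.0:156 4.5:156 6.0:151 7.5:153 9.0:147 10.5:149 12.0:151 13.5:146 15.0:145
```

Emit:
step_arm([
  [[0.1, -0.6, 1.5], [0, 0, 0], 5],
  [[0.1, -0.6, 3], [0, 0, 0], 5],
  [[0.1, -0.6, 4.2], [0, 0, 0], 5],
  [[0.1, -0.6, 4.5], [0, 0, 0], 5],
  [[0.1, -0.6, 4.5], [0, 0, 0], 5],
])

```text
time_s: 30.65
eef_pos: [639.1, 82.2, 49.5]
ee_rot: [-0.0, 0.996, 0.088, 0.0]
force: [-0.7, -0.0, -0.5]
grip_width: 0.172
grip_force: 60.3
```

```bash
python3 - <<'E'
from h import *
print(L(tool()[0]),tool()[0], ctrl.sense()['force'])
E
```

```text
[ 55.9 -99.3] [639.14835909  82.23875789  49.53448774] [-0.6861901  -0.00088115 -0.45562839]
```

Emit:
step_arm([
  [[-0.1, -1, 0.1], [0, 0, 0], 5],
  [[-0.2, -2, 0.2], [0, 0, 0], 5],
  [[-0.26, -2.9, 0.2], [0, 0, 0], 5],
  [[-0.26, -2.9, 0.3], [0, 0, 0], 5],
  [[-0.26, -2.9, 0.3], [0, 0, 0], 5],
])

```text
time_s: 31.28
eef_pos: [631.7, 111.4, 47.5]
ee_rot: [-0.0, 0.996, 0.088, 0.001]
force: [-1.5, 4.3, 5.8]
grip_width: 0.175
grip_force: 61.1
```

```bash
python3 - <<'E'
from h import *
print(L(tool()[0]),tool()[0], ctrl.sense()['force'])
E
```

```text
[ 53.6 -69.3] [631.67746129 111.38180409  47.48481699] [-1.50059763  4.2847419   5.80435025]
```

Emit:
step_arm([
  [[-0.1, -0.8, -0.05], [0, 0, 0], 5],
  [[-0.18, -1.6, -0.05], [0, 0, 0], 5],
  [[-0.28, -2.4, -0.05], [0, 0, 0], 5],
  [[-0.28, -2.4, -0.05], [0, 0, 0], 5],
])

```text
time_s: 31.78
eef_pos: [624.4, 134.7, 47.5]
ee_rot: [-0.0, 0.996, 0.088, 0.0]
force: [-0.5, 2.8, 6.6]
grip_width: 0.174
grip_force: 61.3
```

```bash
python3 - <<'E'
from h import *
print(L(tool()[0]),tool()[0], ctrl.sense()['force'])
E
```

```text
[ 50.6 -45.1] [624.40626543 134.72680491  47.46486039] [-0.45021276  2.81888877  6.61447487]
```

Emit:
step_arm([
  [[-0.1, -0.5, 0], [0, 0, 0], 5],
  [[-0.15, -1, 0], [0, 0, 0], 5],
  [[-0.2, -1.5, 0], [0, 0, 0], 5],
  [[-0.26, -2, 0], [0, 0, 0], 5],
  [[-0.26, -2, 0], [0, 0, 0], 5],
])

```text
time_s: 32.4
eef_pos: [618.9, 153.3, 47.5]
ee_rot: [-0.0, 0.996, 0.088, 0.001]
force: [2.6, 0.3, 6.3]
grip_width: 0.172
grip_force: 61.2
```

```bash
python3 - <<'E'
from h import *
print(L(tool()[0]),tool()[0], ctrl.sense()['force'])
E
```

```text
[ 48.4 -25.8] [618.85615931 153.33138544  47.48508809] [2.59411013 0.25961    6.27188725]
```

Emit:
step_arm([
  [[-0.1, -0.5, 0], [0, 0, 0], 5],
  [[-0.2, -1, 0], [0, 0, 0], 5],
  [[-0.3, -1.5, 0], [0, 0, 0], 5],
  [[-0.36, -1.8, 0], [0, 0, 0], 5],
  [[-0.36, -1.8, 0], [0, 0, 0], 5],
])

```text
time_s: 33.02
eef_pos: [612.4, 170.0, 47.5]
ee_rot: [0.0, 0.996, 0.088, 0.001]
force: [4.7, -3.0, 4.5]
grip_width: 0.178
grip_force: 61.1
```

```bash
python3 - <<'E'
from h import *
print(L(tool()[0]),tool()[0], ctrl.sense()['force'])
E
```

```text
[45.  -8.3] [612.43781538 169.96470743  47.48544567] [ 4.73258811 -3.02250158  4.53223908]
```

Sliding well, so I'll drive on gently until the force rises.

Emit:
step_arm([
  [[-0.08, -0.4, 0], [0, 0, 0], 5],
  [[-0.14, -0.7, 0], [0, 0, 0], 5],
  [[-0.14, -0.7, 0], [0, 0, 0], 5],
])

```text
time_s: 33.4
eef_pos: [610.1, 176.4, 47.5]
ee_rot: [0.0, 0.996, 0.088, 0.001]
force: [6.3, -2.9, 3.5]
grip_width: 0.175
grip_force: 61.0
```

Emit:
step_arm([
  [[-0.05, -0.25, 0], [0, 0, 0], 5],
  [[-0.05, -0.25, 0], [0, 0, 0], 5],
])

```text
time_s: 33.65
eef_pos: [609.2, 178.7, 47.6]
ee_rot: [0.0, 0.996, 0.088, 0.001]
force: [4.8, -2.8, 3.7]
grip_width: 0.174
grip_force: 61.0
```

```bash
python3 - <<'E'
from h import *
print(L(tool()[0]),tool()[0], ctrl.sense()['force'])
E
```

```text
[43.4  0.9] [609.23364516 178.65050544  47.55266   ] [ 4.843455   -2.81794295  3.65441056]
```

Emit:
step_arm([
  [[-0.04, -0.2, 0], [0, 0, 0], 5],
  [[-0.07, -0.35, 0], [0, 0, 0], 5],
  [[-0.07, -0.35, 0], [0, 0, 0], 5],
])

```text
time_s: 34.02
eef_pos: [608.9, 180.0, 47.7]
ee_rot: [0.002, 0.996, 0.088, 0.002]
force: [9.1, -13.2, 3.9]
grip_width: 0.17
grip_force: 61.1
```

Emit:
step_arm([
  [[-0.04, -0.2, 0], [0, 0, 0], 5],
  [[-0.06, -0.3, 0], [0, 0, 0], 5],
  [[-0.06, -0.3, 0], [0, 0, 0], 5],
])

```text
time_s: 34.4
eef_pos: [608.8, 180.3, 47.8]
ee_rot: [0.004, 0.996, 0.087, 0.003]
force: [12.2, -24.8, 2.6]
grip_width: 0.174
grip_force: 61.2
```

```bash
python3 - <<'E'
from h import *
print(L(tool()[0]),tool()[0], ctrl.sense()['force'])
E
```

```text
[43.2  2.5] [608.81525194 180.29334435  47.83993768] [ 12.23745122 -24.83356473   2.5883215 ]
```

It's tight: 25 N with no further travel. I'll relax the push, open and rise straight up.

Emit:
step_arm([
  [[0.05, 0.25, 0], [0, 0, 0], 5],
  [[0.05, 0.25, 0], [0, 0, 0], 30],
  [[0.05, 0.25, 0], [0, 0, 0], 50],
  [[0.05, 0.25, 0], [0, 0, 0], 50],
  [[0.05, 0.25, -2], [0, 0, 0], 50],
  [[0.05, 0.25, -6], [0, 0, 0], 50],
  [[0.05, 0.25, -12], [0, 0, 0], 60],
  [[0.05, 0.25, -18], [0, 0, 0], 60],
])

```text
time_s: 35.4
eef_pos: [606.1, 183.1, 228.7]
ee_rot: [-0.0, 0.996, 0.088, -0.001]
force: [0.7, 1.2, -0.3]
grip_width: 0.601
grip_force: 0.0
```

```bash
python3 - <<'E'
from h import *
c=cap("wrist","w13"); print(L(tool()[0]),tool()[0])
im=c["img"]; h=cv2.cvtColor(np.ascontiguousarray(im),cv2.COLOR_RGB2HSV)
for n,lo,hi in (("red",(0,150,60),(5,255,255)),("yellow",(22,150,90),(35,255,255)),("orange",(9,200,120),(16,255,255))):
    m=cv2.inRange(h,lo,hi); k,l,s,ce=cv2.connectedComponentsWithStats(m)
    for i in range(1,k):
        if s[i,4]>60: print(n,s[i],ce[i].round(0),'z59+12',L(ray(c,*ce[i],71)))
g=cv2.cvtColor(np.ascontiguousarray(im),cv2.COLOR_RGB2GRAY)
print('wedge row y=0', [(int(x),int(h[int(v),int(u),1]),int(g[int(v),int(u)])) for x in range(14,66,2) for u,v in [proj(c,S(o,A,x,-22)+[37])]])
E
```

```text
[43.4  5.7] [608.43401872 183.43374149 237.90493779]
red [237 251  40  32 935] [256. 264.] z59+12 [-53.1   1.4]
yellow [  0 218  29  12 140] [ 12. 223.] z59+12 [ -6.9 239.6]
yellow [   0  227   47   54 1346] [ 19. 252.] z59+12 [-39.1 239.9]
yellow [198 251  24  32 589] [210. 264.] z59+12 [-53.2  48.3]
orange [248 156  17  27 435] [256. 169.] z59+12 [46.7  2. ]
wedge row y=0 [(14, 91, 124), (16, 93, 125), (18, 22, 170), (20, 16, 201), (22, 18, 198), (24, 15, 186), (26, 13, 132), (28, 117, 90), (30, 145, 83), (32, 141, 84), (34, 143, 83), (36, 140, 84), (38, 142, 82), (40, 146, 82), (42, 145, 82), (44, 145, 83), (46, 143, 103), (48, 155, 121), (50, 150, 132), (52, 151, 122), (54, 153, 123), (56, 155, 142), (58, 157, 129), (60, 152, 121), (62, 102, 100), (64, 27, 89)]
```

```bash
python3 - <<'E'
from h import *
c0=cap("top","t14")
for f in ("t1","t6","t14"):
    c=ld(f); h=cv2.cvtColor(np.ascontiguousarray(c["img"]),cv2.COLOR_RGB2HSV)
    for n,lo,hi in (("blue",(105,120,50),(125,255,255)),("red",(0,150,90),(5,255,255)),("yel",(22,150,90),(33,255,255))):
        k,l,s,ce=cv2.connectedComponentsWithStats(cv2.inRange(h,lo,hi))
        print(f,n,[(ce[i].round(0).tolist(),int(s[i,4]),ray(c,*ce[i],20)[:2].tolist()) for i in range(1,k) if s[i,4]>25])
c=ld("w13"); g=c["img"]
for y in (0,61):
    for x in (-63,-60): u,v=proj(c,S(o,A,x,y)+[132]); print(y,u,v,g[int(v)-3:int(v)+4,int(u)-3:int(u)+4].mean((0,1)).round(0))
E
```

```text
t1 blue [([385.0, 175.0], 389, [550.3, -439.5]), ([223.0, 192.0], 35, [501.0, 99.2])]
t1 red [([315.0, 211.0], 40, [434.2, -203.3])]
t1 yel []
t6 blue [([385.0, 175.0], 391, [550.3, -439.6]), ([223.0, 192.0], 29, [501.1, 99.8])]
t6 red []
t6 yel []
t14 blue [([385.0, 175.0], 369, [550.5, -439.8]), ([223.0, 192.0], 30, [501.6, 99.3])]
t14 red []
t14 yel []
0 258.8 311.5 [221. 220. 215.]
0 258.8 308.6 [224. 223. 219.]
61 187.6 311.6 [29. 29. 31.]
61 187.3 308.7 [29. 30. 31.]
```

Blue shows only as the scraper and the pocket patch, so that bar is absent. Red and yellow stand alike, the clamp is tight and the gripper is clear. I'll hand it in.

```bash
python3 -c "
from rig import ctrl
print(ctrl.finish_job())"
```

```text
the job is handed in; nothing more can be done
None
```

I drew the rail fully back, stood the red and yellow bars in their own pockets (no blue bar was on the table), and drove the leftmost wedge in until the clamp was tight. I then let go and handed the job in at about 35 s; no verdict came back.

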